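# Waffle into the clip-lid keeper

### The job

Slide the spatula under the square waffle on the wire rack, lift it off, and lay it flat on the two ribs inside the open green keeper, setting it down rather than dropping it and never touching it with the gripper; then draw the spatula out. After that press the keeper's hinged lid down until its catch clicks and holds it shut. At the end the spatula lies flat on the desk, let go, and the jars, mug, jug and tin have been left alone.

Things in the scene. Friction and masses are not known exactly. Their poses are not given: they have to be found in the camera images.
- spatula: Loose cranked spatula, 110 g, standing level on its steel blade and a heel 194 mm behind the origin. Origin: centre of blade's underside; x from handle to tip, z up. Blade 76 (x) x 42 x 2.5 mm; round 8 mm neck rises from x -42, z 4 to x -85, z 45. Black handle bar along x, from x -84 to -200, 16 wide (y), z 36 to 54 mm.
- spatula_grip (a point): Centre of the spatula's handle bar, where to pinch it across its 16 mm width from above: 145 mm behind the blade's centre and 45 mm above the blade's underside.
- spatula_tip (a point): Middle of the blade's front edge, on its underside, 38 mm ahead of the blade's centre.
- waffle: Loose rigid golden-brown square waffle with a grid pattern, 80 x 80 x 12 mm, about 45 g, lying across the rack's two inner rails, up to 10 mm along and 4 mm across from the rack's centre and turned under 0.15 rad from it. Origin: centre of its underside; z up.
- rack: Fixed low steel wire rack, 126 x 126 x 22 mm. Origin: its centre at desk level; x along the rails, -x end facing the robot. Rails 6 mm wide along x at y -60, -32, 32, 60, tops at 22, undersides 16 mm up. Between the inner rails, a channel 58 mm wide under the waffle, open from the desk up and at the -x end; at x +60 a cross bar (z 16 to 22). Legs only under the outer rails.
- keeper: Fixed green plastic keeper, 150 (x) x 170 (y) mm. Origin: its centre at desk level; -x side open, facing the robot. Floor 6 mm thick; 4 mm walls up to 44 mm on the other sides. Two pale ribs 6 mm wide along x (x -55 to 65) at y -32 and 32, tops at 22 mm: the waffle lies across both, centre within 30 (x), 20 mm (y) of the keeper's. Between the ribs, a channel z 6 to 22 takes the blade.
- keeper_lid (a joint): Lid angle, hinged along the keeper's +y wall: 0 shut, 1.45 rad open (its start, almost upright, leaning slightly over the keeper). A weak spring (under 1 N at the free edge) swings it open unless the catch on the -y wall holds it. The catch resists from 0.08 rad, most (about 10 N at the free edge) near 0.06, snaps over by 0.02, then holds it. Shut: below 0.04 rad.
- lid_hinge (a point): Middle of the lid's hinge line, at keeper x 0, y +86, z 45.5 mm; the hinge runs along keeper x. The point's axes turn with the lid.
- lid_press (a point): Point on the lid's outer face, in the middle of its length and 155 mm from the hinge line, 15 mm short of the free edge, above the catch: where to press. Lid: clear panel in a green frame, 150 (x) x 170 mm, 4 mm thick, outer face 5 mm beyond the hinge line; when shut that face is up, at z 50 mm.
- coffee_jar: Bystander: brown coffee jar with black cap, 76 across, 135 mm tall. Origin under its centre.
- mug: Bystander: matte black mug, 82 across, 92 mm tall, handle on its +y side. Origin under its centre.
- creamer: Bystander: steel creamer jug, 72 across, 80 mm tall, handle on its +y side. Origin under its centre.
- sugar_tin: Bystander: yellow tin with white cap, 72 across, 75 mm tall. Origin under its centre.
- spice_jar: Bystander: small amber jar with red cap, 44 across, 80 mm tall. Origin under its centre.
Not all that is in view belongs to the job. There is more than one size of the rack; the one meant has the size given above.

How it is judged:
By the outcome, as a careful person would: the job done as asked, in the order asked, and still so for the second after the job is handed in, with the robot touching nothing.
It also fails if it takes over 72 s, if anything falls off the work surface, if the arm or the gripper's body presses on something with over 40 N, if the wrist force passes 120 N, or if a joint passes its speed limit or range.

### The arm

A 6-joint arm with a two-finger parallel gripper is mounted at the origin on the work surface. World frame = base frame: x ahead of the robot, y to its left, z up, the work surface at z = 0. Lengths are in m, angles in rad, forces in N, time in s.
With the tool pointing down it reaches from about 0.375 to 0.9 m from the base axis. Payload 3.1 kg.
Tool frame: the origin (TCP) lies at the very end of the fingers, on their centre line; the grasp point (between the pads) lies 19 mm behind it (manip.tcp_to_grasp is the distance from the TCP to the grasp point, in m); z points along the fingers, y is the line along which they close (so a half turn about z gives the same grasp; the last joint's range is limited). The gripper opens to 85 mm and grips with 20 to 120 N. Pads are 22 mm wide; open, the fingers measure 114 mm over their backs; the gripper's body (76 mm by 85 mm) begins 54 mm behind the grasp point. The pads swing forward as they close: fully open they stand 13 mm farther back than shut.
Start: joints at [-1.284, 0.527, 1.433, -0, 1.181, -0.178], TCP at [0.281, -0.558, 0.231] pointing down, gripper open.
Joint ranges: [-3.08, 3.08], [-0.75, 2.2], [0.22, 2.44], [-1.43, 4.57], [0, 2.65], [-2.85, 2.85]. Speed limits (rad/s): [2.79, 2.79, 3.14, 3.14, 3.14, 3.14].

### API

Orientations are given as a unit quaternion [x, y, z, w].
In Python, from station import manip gives the robot as it stands. The module is installed in compiled form; this text tells all that it offers.
- The arm moves only by the tool step_arm, never from a script. Its argument "commands" is one flat list of numbers, 6 for each row, row after row: the shift along the tool's x, y, z in m, then the turn, a rotation vector about the tool's x, y, z in degrees. A call has exactly 10 rows; each row is the pose to reach, as a shift and turn from the pose commanded when the call began, along the tool's axes at that moment; what a row does not reach only later rows make up. A row lasts 1/10 s, in which the tool goes at most 50 mm and 8.59 degrees, less where a joint would pass 70% of its speed; a pose out of reach is approached as far as the arm can. A call with a gripper value outside its range is refused whole. "jaw" is the opening in per cent of the stroke, from 0 (shut) to 100 (fully open), set as the call begins (left out, the last holds). The fingers move at their own pace and stop on an object; "grip_force" is the grip in N (left out, the last holds). Time passes only in rows, so rows that repeat a pose let the fingers close, or fill a call up. It gives the time, the measured TCP pose, the force, the opening and the grip force at its end, in the units of the state.
- manip.sense(): the state, without advancing time (a new reading comes with each control period).
- manip.snapshot(name): name is "side" or "top"; returns a dict with "pixels" (400x640x3 uint8, blue, green, red), "fx", "fy", "cx", "cy" (pixels), "k1" (the pictures are not rectified: a ray, as slopes to the right and down, at radius r is drawn at 1 + k1 r^2 times it, then the intrinsics apply), "R" (3x3) and "t" (3): a world point X has camera coordinates R X + t. Camera axes: x right, y down, z forward; pixel columns grow to the right and rows downward; lengths in m; the calibration is good to about 2 mm. A picture is of the moment at which its call begins. There is no depth.
- manip.sign_off(): hands the job in; it is judged then, once.
The state is a dict: "t": time; "q": joint angles; "qd": joint speeds; "tau": joint torques, N m; "tcp_pos": TCP position; "tool_rot": TCP orientation; "force": force on the tool from outside, world axes, zero at the start; "ft_torque": the same for the moment, N m; "finger_gap": opening from 0.0 (shut) to 1.0 (fully open); "gripper_force": force on a finger pad.
Only numpy, scipy, OpenCV 4.12 (cv2) and the standard library are available. Lean on these libraries where they do the work, as an engineer would, in place of code of your own. Each camera call takes 0.05 s, during which the arm holds its last target. There are 200 camera calls.

## Working session

There is one attempt and no reset: what is moved stays moved. The work goes in short steps, Python scripts to look and compute and a tool call to move; the robot and the scene stay as the last step left them, time stands still between calls to the robot, and variables do not carry over. Pictures are saved under pics/ and viewed, at most 10 in all, crops included, and the job is handed in when it is done.

Besides the shell and the picture viewer there is one more tool, called after "Emit:" as a command line: name --argument value ..., lists and objects as JSON in quotes. step_arm: Moves the arm, as the interface text tells. Its arguments: {"type":"object","properties":{"commands":{"type":"array","items":{"type":"number"}},"jaw":{"type":"number"},"grip_force":{"type":"number"}},"required":["commands"]}

```bash
mkdir -p pics; cat > h.py <<'E'
import numpy as np, cv2
from station import manip
def snap(n):
    s=manip.snapshot(n); K=np.array([[s['fx'],0,s['cx']],[0,s['fy'],s['cy']],[0,0,1.]])
    s['K']=K; s['R']=np.array(s['R']); s['t']=np.array(s['t']).ravel(); s['d']=np.array([s['k1'],0,0,0.]); return s
def ray(s,uv,z):
    uv=np.array(uv,float).reshape(-1,1,2); n=cv2.undistortPoints(uv,s['K'],s['d'])[:,0]
    d=np.c_[n,np.ones(len(n))]@s['R']; c=-s['R'].T@s['t']
    return c+d*((z-c[2])/d[:,2])[:,None]
def proj(s,X):
    return cv2.projectPoints(np.array(X,float).reshape(-1,1,3),cv2.Rodrigues(s['R'])[0],s['t'],s['K'],s['d'])[0][:,0]
E
python3 - <<'E'
from h import *
for n in ('top','side'):
    s=snap(n); cv2.imwrite(f'pics/{n}0.png',s['pixels']); print(n,-s['R'].T@s['t'],s['R'].round(2).tolist(),s['fx'],s['k1'])
print(manip.sense())
E
```

```text
top [ 0.41181236 -0.00569016  1.519753  ] [[-0.01, -1.0, 0.0], [-1.0, 0.01, -0.07], [0.07, -0.0, -1.0]] 457.7358084271019 0.031358161371460545
side [0.39138245 0.93186873 0.93390184] [[-0.99, -0.11, 0.02], [-0.09, 0.68, -0.73], [0.07, -0.73, -0.68]] 440.51640139845506 0.036896622841189435
{'t': 0.1, 'q': array([-1.28351614e+00,  5.28394933e-01,  1.43379685e+00, -2.22812784e-05,
        1.18140260e+00, -1.78521942e-01]), 'qd': array([-0.00053965, -0.00206389, -0.00236636,  0.00010967, -0.00018032,
        0.0017203 ]), 'tau': array([ 4.24031450e-04, -4.43304241e+01, -1.78586841e+01, -2.79538735e-04,
        3.86670639e-03, -2.32485894e-05]), 'tcp_pos': array([ 0.28053142, -0.55776827,  0.23041091]), 'tool_rot': array([ 9.72999455e-01,  2.30805241e-01, -6.46866098e-05, -9.98827240e-04]), 'force': array([-0.45669763,  1.43677515,  0.89287718]), 'ft_torque': array([ 0.00115671, -0.02896565,  0.05818858]), 'gripper_force': 0.0, 'finger_gap': 0.9971263087492759}
```

View pics/top0.png

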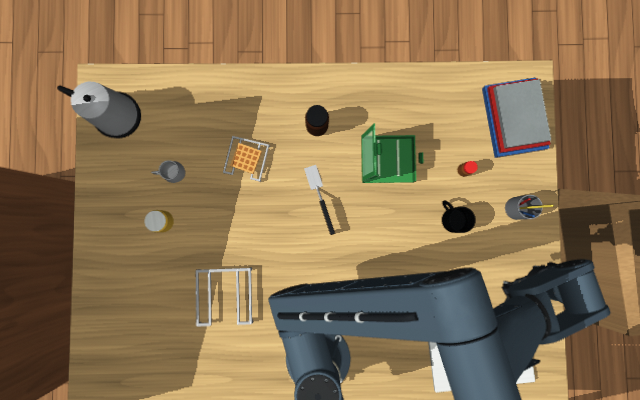

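View pics/side0.png

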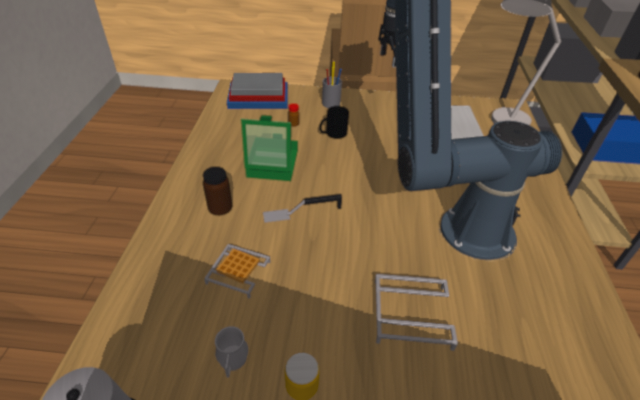

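Candidates: the rack is either the small one with the waffle at top (247,157) or the larger empty one at (223,297). I choose the small one, since about 38 px at 3.3 mm/px gives roughly 126 mm. The only spatula is at (320,200), with its blade at (313,178). The only keeper is at (390,158), with its lid on the left (+y). The coffee jar at (317,120) stands between them.

```bash
python3 - <<'E'
from h import *
s=snap('top'); im=s['pixels']
c=im[110:245,220:425]; cv2.imwrite('pics/crop1.png',cv2.resize(c,None,fx=3.9,fy=3.9,interpolation=cv2.INTER_CUBIC))
hsv=cv2.cvtColor(im,cv2.COLOR_BGR2HSV)
def big(m,box):
    x0,y0,x1,y1=box; k=np.zeros_like(m); k[y0:y1,x0:x1]=m[y0:y1,x0:x1]
    cs=cv2.findContours(k,cv2.RETR_EXTERNAL,cv2.CHAIN_APPROX_NONE)[0]; return max(cs,key=cv2.contourArea)
def rep(n,m,box,z):
    c=big(m,box); P=ray(s,c[:,0],z)[:,:2]; r=cv2.minAreaRect((P*1000).astype(np.float32)); print(n,[np.round(a,1) for a in r],cv2.boundingRect(c)); return P
w=cv2.inRange(hsv,(8,140,150),(20,255,255)); rep('waffle',w,(225,135,270,182),.034)
g=cv2.inRange(hsv,(50,120,30),(80,255,255)); P=rep('keeper',g,(350,115,430,190),.044)
k=cv2.inRange(hsv,(0,0,0),(180,255,60)); rep('handle',k,(310,185,337,237),.054)
b=cv2.inRange(hsv,(0,0,150),(180,45,255)); rep('blade',b,(300,160,325,192),.0025)
rep('rack',b,(222,130,275,185),.022)
E
```

```text
waffle [array([649.2, 230. ]), array([81.1, 81.6]), np.float64(69.8)] (230, 143, 32, 31)
keeper [array([ 661.2, -236.2]), array([190.1, 169.4]), np.float64(0.5)] (362, 124, 54, 59)
handle [array([453.5, -33.4]), array([112.4,  13. ]), np.float64(17.3)] (320, 200, 14, 35)
blade [array([583.4,   7.8]), array([86.7, 41.2]), np.float64(17.9)] (304, 165, 19, 27)
rack [array([645.1, 211. ]), array([ 82.4, 125.9]), np.float64(76.3)] (244, 139, 25, 42)
```

View pics/crop1.png

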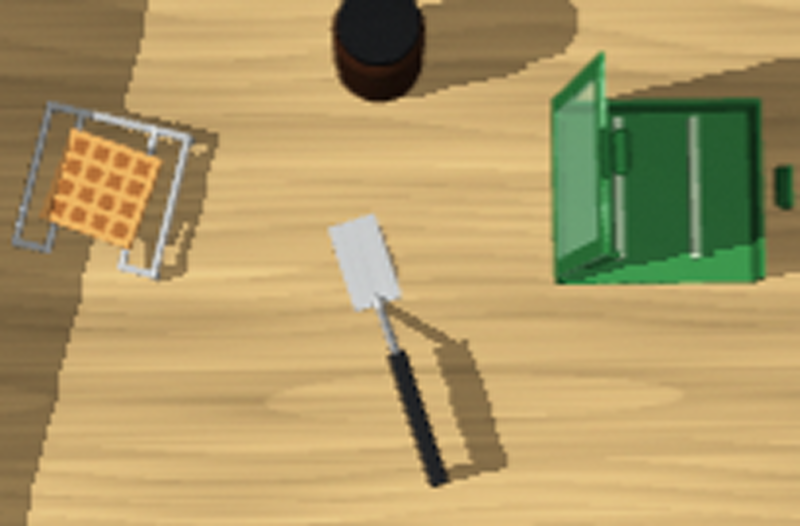

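The crop confirms the waffle on the small rack (crop 100,188), which is turned about -13.7°, with the waffle at about -20°. The spatula blade is at (365,262) with its handle running to (437,480). The keeper's two ribs are at u=618 and u=695, its open side faces down (the robot side), and the lid stands along its left edge. Next I get the rib and rack numbers.

```bash
python3 - <<'E'
from h import *
s=snap('top'); im=s['pixels']
px=lambda a:[(220+(u+.5)/3.9-.5,110+(v+.5)/3.9-.5) for u,v in a]
R=ray(s,px([(50,106),(187,133),(153,273),(17,246)]),.022)[:,:2]*1000
print('rack',R.round(),R.mean(0).round(1),np.linalg.norm(np.diff(R,axis=0),axis=1).round())
print('ribs',(ray(s,px([(618,116),(620,258),(694,116),(696,258)]),.022)*1000).round(1)[:,:2].tolist())
print('floor front',(ray(s,px([(557,283),(765,282)]),.003)*1000).round(1)[:,:2].tolist())
print('top back wall',(ray(s,px([(610,100),(761,98),(763,240)]),.044)*1000).round(1)[:,:2].tolist())
# rib columns from brightness
hsv=cv2.cvtColor(im,cv2.COLOR_BGR2HSV)
m=cv2.inRange(hsv,(30,0,110),(90,110,255)); 
for box in ((372,140,382,178),(394,138,402,178)):
    y,x=np.nonzero(m[box[1]:box[3],box[0]:box[2]]); 
    if len(x): P=ray(s,np.c_[x+box[0],y+box[1]],.022)*1000; print(len(x),P.min(0).round(1),P.max(0).round(1),P.mean(0).round(1),np.polyfit(P[:,0],P[:,1],1)[0])
# side view cross-check: spatula grip, waffle centre, keeper
t=snap('side'); print(proj(t,[[.4506,-.0343,.045],[.5886,.0095,.0025],[.6492,.23,.034],[.66,-.24,.022]]).round())
E
```

```text
rack [[721. 275.]
 [698. 159.]
 [579. 188.]
 [602. 302.]] [650.  230.8] [118. 122. 117.]
ribs [[709.4, -206.4], [588.3, -206.1], [708.8, -270.7], [587.8, -270.2]]
floor front [[569.6, -154.6], [569.0, -331.9]]
top back wall [[718.6, -197.0], [719.1, -323.0], [599.8, -322.2]]
104 [ 590.9 -211.4   22. ] [ 707.5 -184.7   22. ] [ 641.4 -199.1   22. ] 0.0927308064152401
102 [ 590.4 -274.9   22. ] [ 710.1 -266.7   22. ] [ 646.  -270.7   22. ] -0.005737877874834955
[[324. 199.]
 [276. 215.]
 [238. 264.]
 [268. 158.]]
```

Emit:
step_arm --commands '[0.025,-0.025,0,0,0,1,0.06,-0.06,0,0,0,2,0.095,-0.095,0,0,0,3,0.13,-0.13,0,0,0,4,0.165,-0.165,0,0,0,5,0.2,-0.2,0,0,0,6,0.235,-0.235,0,0,0,7,0.27,-0.27,0,0,0,8,0.3,-0.3,0,0,0,9.1,0.33,-0.335,0,0,0,9.1]' --jaw 100

```text
t: 1.25
tcp_pos: [0.4259, -0.1095, 0.2316]
tool_rot: [0.988, 0.153, 0.001, 0.0]
force: [1.2, -0.4, 1.6]
finger_gap: 1.0
gripper_force: 0.0
```

```bash
cat >> h.py <<'E'
from scipy.spatial.transform import Rotation as Ro
def plan(x,y,z,yaw):
    "world TCP target, tool down with tool x at yaw (deg) -> shift in tool axes, turn in deg"
    q=manip.sense(); R=Ro.from_quat(q['tool_rot']); T=Ro.from_matrix(Ro.from_euler('z',yaw,degrees=True).as_matrix()@np.diag([1,-1,-1.]))
    print('t',round(q['t'],2),'shift',(R.inv().apply(np.array([x,y,z])-q['tcp_pos'])).round(4),'turn',(R.inv()*T).as_rotvec(degrees=True).round(2),'F',np.round(q['force'],1),'pos',q['tcp_pos'].round(4),'gap',round(q['finger_gap'],3))
E
python3 -c "
from h import *
plan(.4506,-.0343,.1,17.6);plan(.4506,-.0343,.026,17.6)"
```

```text
t 1.25 shift [ 0.0461 -0.0644  0.1316] turn [ 0.06 -0.06 -0.05] F [ 1.2 -0.4  1.6] pos [ 0.4259 -0.1095  0.2316] gap 1.0
t 1.25 shift [ 0.046  -0.0645  0.2056] turn [ 0.06 -0.06 -0.05] F [ 1.2 -0.4  1.6] pos [ 0.4259 -0.1095  0.2316] gap 1.0
```

Emit:
step_arm --commands '[0.023,-0.032,0.02,0,0,0,0.046,-0.0645,0.05,0,0,0,0.046,-0.0645,0.09,0,0,0,0.046,-0.0645,0.13,0,0,0,0.046,-0.0645,0.155,0,0,0,0.046,-0.0645,0.175,0,0,0,0.046,-0.0645,0.19,0,0,0,0.046,-0.0645,0.2,0,0,0,0.046,-0.0645,0.206,0,0,0,0.046,-0.0645,0.206,0,0,0]'

```text
t: 2.25
tcp_pos: [0.4494, -0.0355, 0.025]
tool_rot: [0.988, 0.153, -0.0, -0.0]
force: [0.0, 1.3, 0.2]
finger_gap: 1.004
gripper_force: 0.0
```

Emit:
step_arm --commands '[0,0,0,0,0,0,0,0,0,0,0,0,0,0,0,0,0,0,0,0,0,0,0,0,0,0,0,0,0,0,0,0,0,0,0,0,0,0,0,0,0,0,0,0,0,0,0,0,0,0,0,0,0,0,0,0,0,0,0,0]' --jaw 0 --grip_force 90

```text
t: 3.25
tcp_pos: [0.4496, -0.0355, 0.0257]
tool_rot: [0.988, 0.153, 0.0, 0.0]
force: [-0.6, 0.1, 6.5]
finger_gap: 0.174
gripper_force: 87.9
```

Emit:
step_arm --commands '[0,0,-0.005,0,0,0,0,0,-0.015,0,0,0,0,0,-0.025,0,0,0,0,0,-0.035,0,0,0,0,0,-0.045,0,0,0,0,0,-0.055,0,0,0,0,0,-0.06,0,0,0,0,0,-0.06,0,0,0,0,0,-0.06,0,0,0,0,0,-0.06,0,0,0]'

```text
t: 4.25
tcp_pos: [0.4492, -0.0354, 0.085]
tool_rot: [0.988, 0.153, -0.0, -0.0]
force: [0.2, 0.7, -0.7]
finger_gap: 0.177
gripper_force: 87.8
```

```bash
python3 -c "
from h import *
s=manip.sense();print(s['tcp_pos'],s['tool_rot'],s['force'],s['finger_gap'],s['gripper_force'])
a=snap('top');b=snap('side')
p=s['tcp_pos'];d=np.array([.953,.302,0])
B=p+np.array([0,0,-.026])+.145*d
print(p,B,proj(a,[B,B+.038*d]).round(1),proj(b,[B,B+.038*d]).round(1))
c1=a['pixels'][140:250,270:370];c2=b['pixels'][160:270,240:340]
cv2.imwrite('pics/g.png',np.hstack([cv2.resize(c,(400,440),interpolation=2) for c in (c1,c2)]))"
```

```text
[ 0.44919235 -0.03539804  0.08501205] [ 9.88247105e-01  1.52864260e-01 -3.74677902e-04 -1.92550449e-04] [ 0.20879719  0.68144633 -0.68508373] 0.17682521812798685 87.84371137619019
[ 0.44919235 -0.03539804  0.08501205] [0.58737735 0.00839196 0.05901205] [[313.3 175.2]
 [309.6 164.1]] [[275.7 201.3]
 [262.7 202.9]]
```

View pics/g.png

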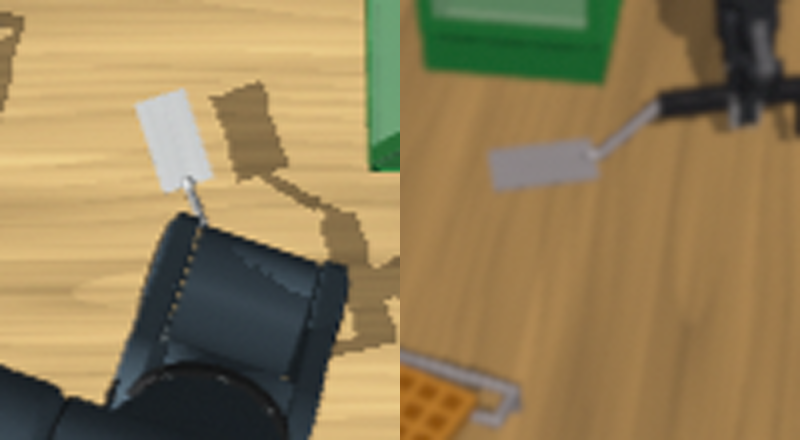

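The spatula is held level. The blade centre is at top pixel (313.5,175) and side pixel (276,201), which agrees with the prediction to 0.5 px. Next is the rack entry.

```bash
python3 -c "
from h import *
plan(.3907,.2929,.085,-13.7)"
```

```text
t 4.35 shift [ 4.350e-02 -3.306e-01  1.000e-04] turn [-2.000e-02  6.000e-02  3.129e+01] F [ 0.3  0.2 -1.1] pos [ 0.4492 -0.0354  0.0849] gap 0.171
```

Emit:
step_arm --commands '[0.002,-0.015,0,0,0,1,0.006,-0.045,0,0,0,4,0.011,-0.085,0,0,0,8,0.017,-0.13,0,0,0,12,0.023,-0.175,0,0,0,17,0.029,-0.22,0,0,0,22,0.034,-0.26,0,0,0,26,0.039,-0.295,0,0,0,29,0.042,-0.32,0,0,0,31,0.0435,-0.3305,0,0,0,31.3]'

```text
t: 5.35
tcp_pos: [0.3903, 0.2947, 0.0849]
tool_rot: [0.993, -0.118, -0.0, -0.0]
force: [-1.0, 0.2, 0.3]
finger_gap: 0.171
gripper_force: 87.9
```

Emit:
step_arm --commands '[0,0,0,0,0,0,0,0,0.005,0,0,0,0,0,0.012,0,0,0,0,0,0.02,0,0,0,0,0,0.028,0,0,0,0,0,0.036,0,0,0,0,0,0.043,0,0,0,0,0,0.048,0,0,0,0,0,0.051,0,0,0,0,0,0.051,0,0,0]'

```text
t: 6.35
tcp_pos: [0.3909, 0.2927, 0.0339]
tool_rot: [0.993, -0.119, -0.0, 0.0]
force: [0.3, -0.0, -1.1]
finger_gap: 0.172
gripper_force: 87.9
```

```bash
python3 -c "
from h import *
plan(.5025,.2656,.034,-13.7)
s=manip.sense();a=snap('top');b=snap('side')
p=s['tcp_pos'];d=Ro.from_quat(s['tool_rot']).apply([1,0,0])
B=p+np.array([0,0,-.0257])+.145*d
print(B,proj(a,[B,B+.038*d]).round(1),proj(b,[B,B+.038*d]).round(1))
c1=a['pixels'][125:235,210:310];c2=b['pixels'][200:310,190:290]
cv2.imwrite('pics/g2.png',np.hstack([cv2.resize(c,(400,440),interpolation=2) for c in (c1,c2)]))"
```

```text
t 6.35 shift [ 1.148e-01 -1.000e-04 -2.000e-04] turn [ 0.02  0.03 -0.  ] F [ 0.3 -0.  -1.1] pos [0.3909 0.2927 0.0339] gap 0.172
[0.53177114 0.25832977 0.0081251 ] [[238.  194.4]
 [240.7 183.2]] [[281.1 283.5]
 [267.6 279.3]]
```

View pics/g2.png

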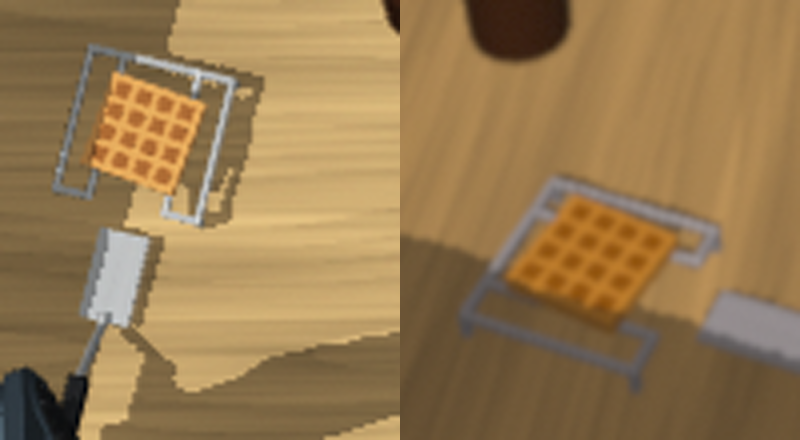

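The blade at crop (115,280) points at the gap between the inner rail ends at (95,190) and (168,210), centred to about 2 mm. Now I insert it.

Emit:
step_arm --commands '[0.004,0,0,0,0,0,0.014,0,0,0,0,0,0.026,0,0,0,0,0,0.04,0,0,0,0,0,0.055,0,0,0,0,0,0.07,0,0,0,0,0,0.085,0,0,0,0,0,0.1,0,0,0,0,0,0.11,0,0,0,0,0,0.115,0,0,0,0,0]'

```text
t: 7.45
tcp_pos: [0.5043, 0.2651, 0.0343]
tool_rot: [0.993, -0.12, 0.0, -0.0]
force: [-0.1, 0.1, -1.1]
finger_gap: 0.172
gripper_force: 87.9
```

```bash
python3 -c "
from h import *
plan(.5025,.2656,.049,-13.7)
a=snap('top');b=snap('side')
c1=a['pixels'][125:235,210:310];c2=b['pixels'][200:310,190:290]
cv2.imwrite('pics/g3.png',np.hstack([cv2.resize(c,(400,440),interpolation=2) for c in (c1,c2)]))"
```

```text
t 7.45 shift [-0.0019 -0.     -0.0147] turn [-0.03 -0.05 -0.06] F [-0.1  0.1 -1.1] pos [0.5043 0.2651 0.0343] gap 0.172
```

View pics/g3.png

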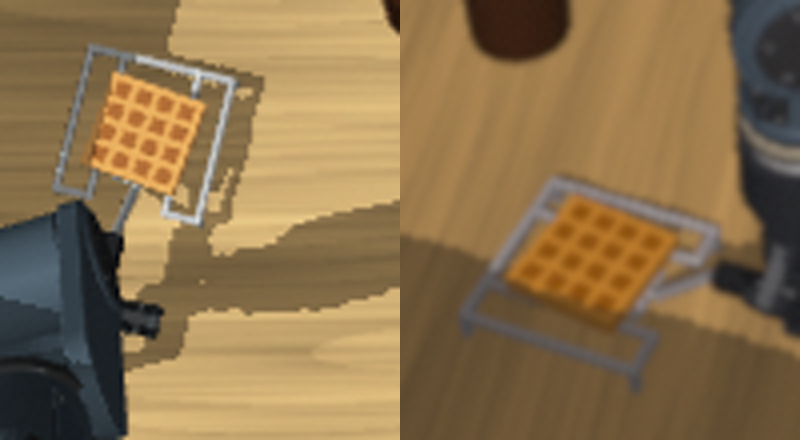

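The waffle has not moved and the blade is under it with only the neck showing at (130,205). Now I lift slowly.

Emit:
step_arm --commands '[0,0,-0.003,0,0,0,0,0,-0.006,0,0,0,0,0,-0.008,0,0,0,0,0,-0.01,0,0,0,0,0,-0.012,0,0,0,0,0,-0.014,0,0,0,0,0,-0.017,0,0,0,0,0,-0.021,0,0,0,0,0,-0.026,0,0,0,0,0,-0.032,0,0,0]'

```text
t: 8.55
tcp_pos: [0.5027, 0.2654, 0.0667]
tool_rot: [0.993, -0.119, -0.0, 0.0]
force: [-1.1, -0.5, -2.0]
finger_gap: 0.171
gripper_force: 87.9
```

Emit:
step_arm --commands '[0,0,-0.005,0,0,0,0,0,-0.01,0,0,0,0,0,-0.015,0,0,0,0,0,-0.02,0,0,0,0,0,-0.025,0,0,0,0,0,-0.03,0,0,0,0,0,-0.033,0,0,0,0,0,-0.035,0,0,0,0,0,-0.035,0,0,0,0,0,-0.035,0,0,0]'

```text
t: 9.55
tcp_pos: [0.5027, 0.2654, 0.1012]
tool_rot: [0.993, -0.119, -0.0, 0.0]
force: [-0.3, 0.4, -1.1]
finger_gap: 0.173
gripper_force: 87.8
```

```bash
python3 -c "
from h import *
plan(.43,.1,.1,20)
s=manip.sense();a=snap('top')
p=s['tcp_pos'];d=Ro.from_quat(s['tool_rot']).apply([1,0,0]);B=p+[0,0,-.0257]+.145*d
hsv=cv2.cvtColor(a['pixels'],cv2.COLOR_BGR2HSV);w=cv2.inRange(hsv,(8,140,150),(20,255,255));w[:, :215]=0;w[:,280:]=0;w[:120]=0;w[185:]=0
c=max(cv2.findContours(w,0,1)[0],key=cv2.contourArea)
P=ray(a,c[:,0],B[2]+.0145);r=cv2.minAreaRect((P[:,:2]*1000).astype(np.float32));print(B,r)
cv2.imwrite('pics/g4.png',np.hstack([cv2.resize(c,(400,440),interpolation=2) for c in (a['pixels'][125:235,210:310],snap('side')['pixels'][180:290,190:290])]))"
```

```text
t 9.55 shift [-0.0314  0.1779  0.0012] turn [ 1.000e-02  2.000e-02 -3.371e+01] F [-0.3  0.4 -1.1] pos [0.5027 0.2654 0.1012] gap 0.173
[0.64352771 0.23104661 0.07547008] ((650.9407348632812, 230.12557983398438), (80.55974578857422, 81.70516204833984), 68.90799713134766)
```

View pics/g4.png

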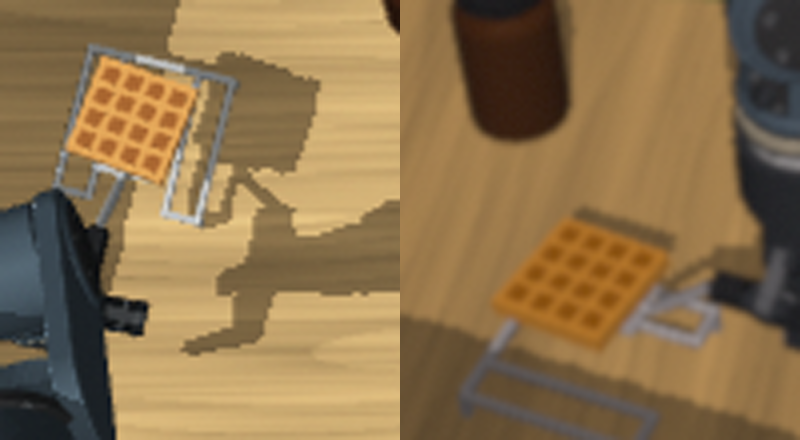

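The waffle sits on the blade, lifted clear, with its centre at crop (133,120). It is 7 mm ahead of the blade centre. I carry it around the robot side with the blade turned away from the lid.

Emit:
step_arm --commands '[-0.001,0.004,0,0,0,-1,-0.003,0.016,0,0,0,-3,-0.006,0.036,0,0,0,-7,-0.01,0.06,0,0,0,-12,-0.015,0.086,0,0,0,-17,-0.02,0.112,0,0,0,-22,-0.025,0.137,0,0,0,-27,-0.028,0.158,0,0,0,-31,-0.03,0.172,0,0,0,-33,-0.0315,0.178,0,0,0,-33.7]'

```text
t: 10.65
tcp_pos: [0.4293, 0.0989, 0.1013]
tool_rot: [0.985, 0.173, -0.0, 0.0]
force: [0.2, 0.7, -0.9]
finger_gap: 0.171
gripper_force: 87.9
```

Emit:
step_arm --commands '[-0.002,0.004,0,0,0,-1,-0.009,0.016,0,0,0,-3,-0.02,0.036,0,0,0,-6,-0.033,0.06,0,0,0,-9,-0.047,0.086,0,0,0,-12.5,-0.061,0.112,0,0,0,-16,-0.074,0.137,0,0,0,-19.5,-0.086,0.158,0,0,0,-22.5,-0.094,0.172,0,0,0,-24.5,-0.097,0.178,0,0,0,-25]'

```text
t: 11.65
tcp_pos: [0.4005, -0.1019, 0.1014]
tool_rot: [0.924, 0.382, 0.001, 0.001]
force: [0.9, -0.2, -0.3]
finger_gap: 0.172
gripper_force: 87.9
```

Emit:
step_arm --commands '[-0.003,0.003,0,0,0,-1,-0.012,0.011,0,0,0,-2,-0.027,0.024,0,0,0,-4,-0.045,0.04,0,0,0,-6,-0.065,0.058,0,0,0,-8,-0.085,0.076,0,0,0,-10,-0.104,0.093,0,0,0,-12,-0.12,0.107,0,0,0,-13.5,-0.13,0.116,0,0,0,-14.5,-0.134,0.12,0,0,0,-15]'

```text
t: 12.65
tcp_pos: [0.3905, -0.2809, 0.1013]
tool_rot: [0.866, 0.5, 0.0, 0.001]
force: [-0.2, 0.3, -1.8]
finger_gap: 0.168
gripper_force: 87.9
```

```bash
python3 -c "
from h import *
plan(.38,-.28,.1,15)"
```

```text
t 12.65 shift [-0.0045 -0.0096  0.0013] turn [ 8.000e-02 -1.000e-02  4.503e+01] F [-0.2  0.3 -1.8] pos [ 0.3905 -0.2809  0.1013] gap 0.168
```

Emit:
step_arm --commands '[-0.0045,-0.0095,0,0,0,1,-0.0045,-0.0095,0,0,0,4,-0.0045,-0.0095,0,0,0,9,-0.0045,-0.0095,0,0,0,15,-0.0045,-0.0095,0,0,0,22,-0.0045,-0.0095,0,0,0,29,-0.0045,-0.0095,0,0,0,35,-0.0045,-0.0095,0,0,0,40,-0.0045,-0.0095,0,0,0,44,-0.0045,-0.0095,0,0,0,45]'

```text
t: 13.65
tcp_pos: [0.3784, -0.2772, 0.1012]
tool_rot: [0.991, 0.13, -0.001, -0.001]
force: [-0.1, -0.0, -2.0]
finger_gap: 0.172
gripper_force: 87.9
```

Emit:
step_arm --commands '[0,-0.001,0,0,0,0.5,0.001,-0.004,0,0,0,2,0.002,-0.009,0,0,0,4,0.004,-0.015,0,0,0,6,0.006,-0.021,0,0,0,8,0.008,-0.028,0,0,0,10,0.009,-0.034,0,0,0,12,0.01,-0.038,0,0,0,14,0.011,-0.04,0,0,0,15,0.011,-0.04,0,0,0,15]'

```text
t: 14.65
tcp_pos: [0.3793, -0.237, 0.1013]
tool_rot: [1.0, 0.0, -0.0, -0.0]
force: [0.2, -0.8, -1.4]
finger_gap: 0.172
gripper_force: 87.9
```

```bash
cat > w.py <<'E'
from h import *
plan(.4927,-.2384,.1,0)
s=manip.sense();a=snap('top')
p=s['tcp_pos'];R=Ro.from_quat(s['tool_rot']);d=R.apply([1,0,0]);B=p+[0,0,-.0257]+.145*d
hsv=cv2.cvtColor(a['pixels'],cv2.COLOR_BGR2HSV);w=cv2.inRange(hsv,(8,140,150),(20,255,255));w[:, :350]=0;w[:,430:]=0;w[:120]=0;w[240:]=0
c=max(cv2.findContours(w,0,1)[0],key=cv2.contourArea)
P=ray(a,c[:,0],B[2]+.0145);r=cv2.minAreaRect((P[:,:2]*1000).astype(np.float32));print(B,r)
E
python3 w.py
```

```text
t 14.65 shift [0.1134 0.0015 0.0013] turn [-0.03  0.03  0.05] F [ 0.2 -0.8 -1.4] pos [ 0.3793 -0.237   0.1013] gap 0.172
[ 0.52433848 -0.23688762  0.07553927] ((532.2138671875, -235.05014038085938), (82.6196060180664, 79.52792358398438), 84.11087036132812)
```

Emit:
step_arm --commands '[0.003,0,0,0,0,0,0.01,0.001,0,0,0,0,0.022,0.001,0,0,0,0,0.036,0.002,0,0,0,0,0.052,0.0025,0,0,0,0,0.068,0.0025,0,0,0,0,0.084,0.0025,0,0,0,0,0.098,0.0025,0,0,0,0,0.108,0.0025,0,0,0,0,0.112,0.0025,0,0,0,0]'

```text
t: 15.7
tcp_pos: [0.4932, -0.2404, 0.1013]
tool_rot: [1.0, 0.0, 0.001, 0.0]
force: [-1.0, 0.2, -1.1]
finger_gap: 0.17
gripper_force: 87.9
```

Emit:
step_arm --commands '[0,0,0.002,0,0,0,0,0,0.007,0,0,0,0,0,0.014,0,0,0,0,0,0.022,0,0,0,0,0,0.03,0,0,0,0,0,0.037,0,0,0,0,0,0.042,0,0,0,0,0,0.045,0,0,0,0,0,0.047,0,0,0,0,0,0.048,0,0,0]'

```text
t: 16.7
tcp_pos: [0.4916, -0.2403, 0.0532]
tool_rot: [1.0, -0.0, 0.0, 0.0]
force: [0.7, 0.0, -1.7]
finger_gap: 0.167
gripper_force: 87.9
```

```bash
python3 w.py; python3 -c "
from h import *
cv2.imwrite('pics/g5.png',np.hstack([cv2.resize(c,(400,440),interpolation=2) for c in (snap('top')['pixels'][115:225,340:440],snap('side')['pixels'][110:220,220:320])]))"
```

```text
t 16.7 shift [ 0.0011 -0.0019 -0.0468] turn [ 0.   -0.01 -0.01] F [ 0.7  0.  -1.7] pos [ 0.4916 -0.2403  0.0532] gap 0.167
[ 0.63664228 -0.24029859  0.0275182 ] ((650.9194946289062, -240.13973999023438), (75.27214050292969, 64.65510559082031), 82.75048828125)
```

View pics/g5.png

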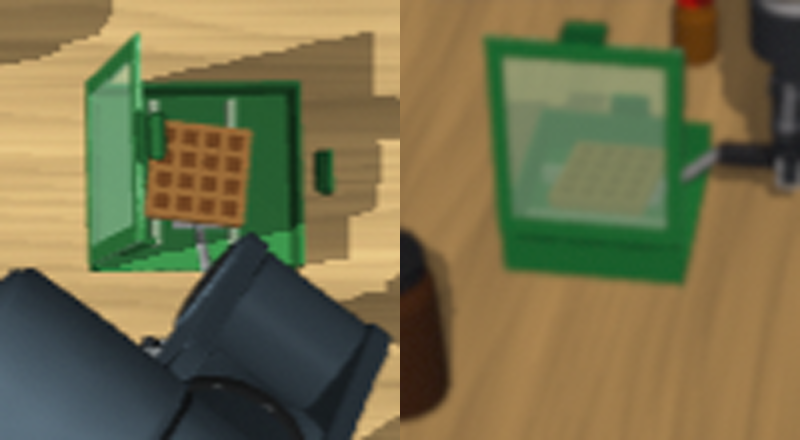

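The waffle at crop (200,173) is over both ribs (u≈153 and 232), offset by about 2–3 mm. I nudge it +y by 2 mm and lower it gently onto them.

Emit:
step_arm --commands '[0,-0.001,0,0,0,0,0,-0.002,0.001,0,0,0,0,-0.002,0.002,0,0,0,0,-0.002,0.003,0,0,0,0,-0.002,0.004,0,0,0,0,-0.002,0.005,0,0,0,0,-0.002,0.006,0,0,0,0,-0.002,0.007,0,0,0,0,-0.002,0.008,0,0,0,0,-0.002,0.009,0,0,0]'

```text
t: 17.85
tcp_pos: [0.4916, -0.2382, 0.0443]
tool_rot: [1.0, -0.0, 0.0, 0.0]
force: [-0.2, -0.6, -1.5]
finger_gap: 0.172
gripper_force: 87.9
```

Emit:
step_arm --commands '[0,0,0.001,0,0,0,0,0,0.002,0,0,0,0,0,0.003,0,0,0,0,0,0.004,0,0,0,0,0,0.005,0,0,0,0,0,0.006,0,0,0,0,0,0.007,0,0,0,0,0,0.0075,0,0,0,0,0,0.0075,0,0,0,0,0,0.0075,0,0,0]'

```text
t: 18.85
tcp_pos: [0.4916, -0.2382, 0.0368]
tool_rot: [1.0, -0.0, 0.0, 0.0]
force: [0.5, 0.8, -1.4]
finger_gap: 0.169
gripper_force: 87.9
```

```bash
python3 w.py
```

```text
t 18.85 shift [ 0.0011  0.0002 -0.0632] turn [ 0.   -0.   -0.01] F [ 0.5  0.8 -1.4] pos [ 0.4916 -0.2382  0.0368] gap 0.169
[ 0.63658728 -0.23826168  0.01113697] ((645.3102416992188, -237.88330078125), (75.09867095947266, 77.538330078125), 82.7206039428711)
```

Set down: waffle centre (645,-238) against the keeper's (644,-238). Now I draw the blade out.

Emit:
step_arm --commands '[-0.002,0,0,0,0,0,-0.007,0,0,0,0,0,-0.016,0,0,0,0,0,-0.029,0,0,0,0,0,-0.045,0,0,0,0,0,-0.063,0,0,0,0,0,-0.081,0,0,0,0,0,-0.098,0,0,0,0,0,-0.111,0,0,0,0,0,-0.118,0,0,0,0,0]'

```text
t: 19.9
tcp_pos: [0.3718, -0.2377, 0.0369]
tool_rot: [1.0, -0.001, -0.001, -0.001]
force: [0.4, -0.9, -1.9]
finger_gap: 0.17
gripper_force: 87.9
```

Emit:
step_arm --commands '[0,0,0,0,0,-1,0,0,0,0,0,-4,0,0,0,0,0,-8,0,0,0,0,0,-13,0,0,0,0,0,-19,0,0,0,0,0,-25,0,0,0,0,0,-31,0,0,0,0,0,-36,0,0,0,0,0,-39,0,0,0,0,0,-40]'

```text
t: 20.9
tcp_pos: [0.3744, -0.2387, 0.0368]
tool_rot: [0.939, 0.343, 0.0, 0.001]
force: [0.2, -0.5, -1.5]
finger_gap: 0.171
gripper_force: 88.0
```

```bash
python3 w.py; python3 -c "
from h import *
cv2.imwrite('pics/g6.png',np.hstack([cv2.resize(c,(400,440),interpolation=2) for c in (snap('top')['pixels'][115:225,340:440],snap('side')['pixels'][110:220,220:320])]))"
```

```text
t 20.9 shift [ 0.0907  0.0761 -0.063 ] turn [ 8.000e-02 -4.000e-02  4.009e+01] F [ 0.2 -0.5 -1.5] pos [ 0.3744 -0.2387  0.0368] gap 0.171
[ 0.48536406 -0.14528799  0.01116881] ((645.3052368164062, -237.87831115722656), (75.09703826904297, 77.53668212890625), 82.72051239013672)
```

View pics/g6.png

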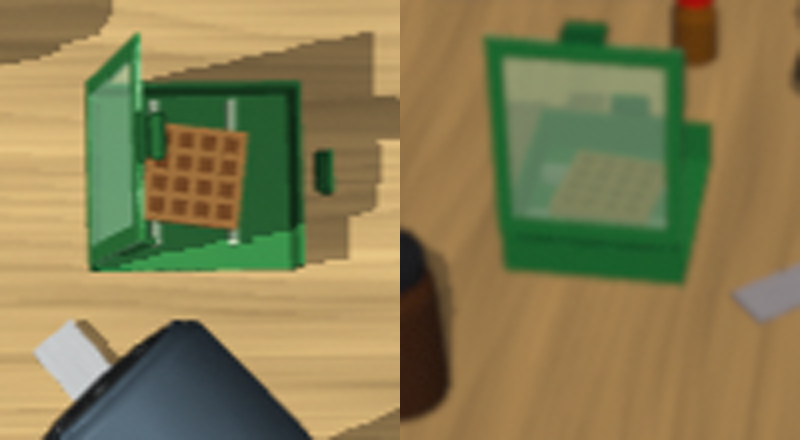

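The waffle lies flat across both ribs at crop (197,175), and the blade is free at (75,355). Now I set the spatula on the desk and release it.

Emit:
step_arm --commands '[0,0,0.001,0,0,0,0,0,0.003,0,0,0,0,0,0.005,0,0,0,0,0,0.007,0,0,0,0,0,0.009,0,0,0,0,0,0.01,0,0,0,0,0,0.011,0,0,0,0,0,0.0112,0,0,0,0,0,0.0112,0,0,0,0,0,0.0112,0,0,0]'

```text
t: 22.05
tcp_pos: [0.3735, -0.2381, 0.0258]
tool_rot: [0.94, 0.342, -0.0, -0.0]
force: [-1.3, 0.4, 2.3]
finger_gap: 0.17
gripper_force: 88.5
```

Emit:
step_arm --commands '[0,0,0,0,0,0,0,0,0,0,0,0,0,0,0,0,0,0,0,0,0,0,0,0,0,0,0,0,0,0,0,0,0,0,0,0,0,0,0,0,0,0,0,0,0,0,0,0,0,0,0,0,0,0,0,0,0,0,0,0]' --jaw 100

```text
t: 23.05
tcp_pos: [0.3735, -0.2382, 0.0256]
tool_rot: [0.94, 0.342, -0.0, -0.0]
force: [-1.0, 0.7, -0.3]
finger_gap: 1.003
gripper_force: 0.0
```

Emit:
step_arm --commands '[0,0,-0.01,0,0,0,0,0,-0.03,0,0,0,0,0,-0.06,0,0,0,0,0,-0.09,0,0,0,0,0,-0.13,0,0,0,0,0,-0.17,0,0,0,0,0,-0.21,0,0,0,0,0,-0.25,0,0,0,0,0,-0.27,0,0,0,0,0,-0.27,0,0,0]'

```text
t: 24.05
tcp_pos: [0.3747, -0.2392, 0.2993]
tool_rot: [0.94, 0.342, 0.002, 0.004]
force: [-0.4, -0.5, -0.4]
finger_gap: 0.999
gripper_force: 0.0
```

```bash
python3 -c "
from h import *
plan(.645,-.08,.30,0); plan(.42,-.03,.30,0)"
```

```text
t 24.05 shift [ 3.094e-01  5.180e-02 -1.000e-04] turn [ 0.46 -0.2  40.  ] F [-0.4 -0.5 -0.4] pos [ 0.3747 -0.2392  0.2993] gap 0.999
t 24.05 shift [ 0.1692 -0.1311 -0.0017] turn [ 0.46 -0.2  40.  ] F [-0.4 -0.5 -0.4] pos [ 0.3747 -0.2392  0.2993] gap 0.999
```

Emit:
step_arm --commands '[0.02,0.004,0,0,0,2,0.05,0.01,0,0,0,6,0.085,0.019,0,0,0,10,0.12,0.027,0,0,0,15,0.155,0.035,0,0,0,20,0.19,0.043,0,0,0,25,0.225,0.05,0,0,0,30,0.26,0.058,0,0,0,35,0.285,0.064,0,0,0,39,0.2965,0.067,0,0,0,40]' --jaw 0 --grip_force 40

```text
t: 25.05
tcp_pos: [0.6446, -0.0972, 0.2935]
tool_rot: [1.0, 0.0, -0.001, -0.001]
force: [0.3, -0.2, -0.5]
finger_gap: 0.002
gripper_force: 0.0
```

Emit:
step_arm --commands '[0,0,0,0,0,0,0,0,0.01,0,0,0,0,0,0.03,0,0,0,0,0,0.05,0,0,0,0,0,0.07,0,0,0,0,0,0.09,0,0,0,0,0,0.105,0,0,0,0,0,0.113,0,0,0,0,0,0.117,0,0,0,0,0,0.117,0,0,0]'

```text
t: 26.05
tcp_pos: [0.6432, -0.0993, 0.1782]
tool_rot: [1.0, -0.0, -0.0, -0.0]
force: [0.4, 0.3, 0.2]
finger_gap: 0.002
gripper_force: 0.0
```

```bash
python3 -c "
from h import *
plan(.645,-.1568,.1843,0)
cv2.imwrite('pics/g7.png',np.hstack([cv2.resize(c,(400,400),interpolation=2) for c in (snap('top')['pixels'][90:250,290:450],snap('side')['pixels'][80:240,200:360])]))"
```

```text
t 26.05 shift [ 0.0019  0.0575 -0.0061] turn [-0.01  0.05 -0.04] F [0.4 0.3 0.2] pos [ 0.6432 -0.0993  0.1782] gap 0.002
```

View pics/g7.png

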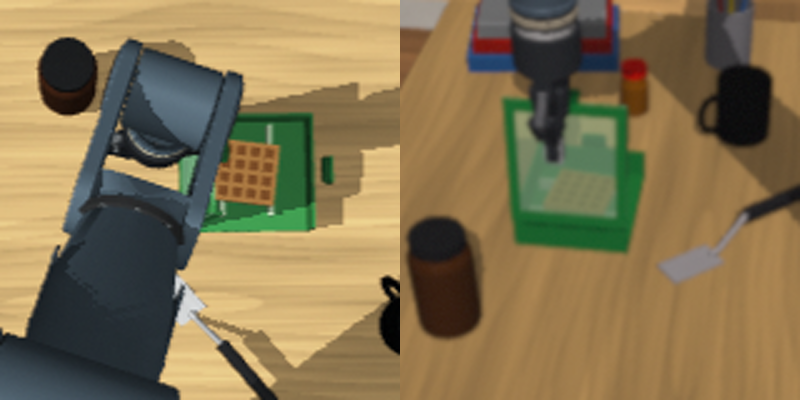

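The closed fingers are on the lid's outer (+y) side at crop (553,155), and the spatula lies flat and free at (720,250). Now I sweep the lid along its arc.

Emit:
step_arm --commands '[0,0.02,-0.004,0,0,0,0,0.04,-0.006,0,0,0,0,0.0575,-0.006,0,0,0,0,0.071,-0.003,0,0,0,0,0.085,0,0,0,0,0,0.098,0.006,0,0,0,0,0.11,0.012,0,0,0,0,0.122,0.02,0,0,0,0,0.1325,0.029,0,0,0,0,0.1325,0.029,0,0,0]'

```text
t: 27.15
tcp_pos: [0.6427, -0.2327, 0.1474]
tool_rot: [1.0, -0.001, -0.001, -0.001]
force: [-0.8, 0.8, 0.5]
finger_gap: -0.001
gripper_force: 0.1
```

```bash
python3 -c "
from h import *
plan(.645,-.2547,.1315,0);plan(.645,-.2742,.1085,0);plan(.645,-.2888,.0812,0);plan(.645,-.2966,.0665,0)
cv2.imwrite('pics/g8.png',np.hstack([cv2.resize(c,(400,400),interpolation=2) for c in (snap('top')['pixels'][90:250,290:450],snap('side')['pixels'][80:240,200:360])]))"
```

```text
t 27.15 shift [0.0024 0.022  0.0159] turn [-0.06  0.17 -0.1 ] F [-0.8  0.8  0.5] pos [ 0.6427 -0.2327  0.1474] gap -0.001
t 27.15 shift [0.0025 0.0416 0.0389] turn [-0.06  0.17 -0.1 ] F [-0.8  0.8  0.5] pos [ 0.6427 -0.2327  0.1474] gap -0.001
t 27.15 shift [0.0026 0.0562 0.0661] turn [-0.06  0.17 -0.1 ] F [-0.8  0.8  0.5] pos [ 0.6427 -0.2327  0.1474] gap -0.001
t 27.15 shift [0.0027 0.064  0.0808] turn [-0.06  0.17 -0.1 ] F [-0.8  0.8  0.5] pos [ 0.6427 -0.2327  0.1474] gap -0.001
```

View pics/g8.png

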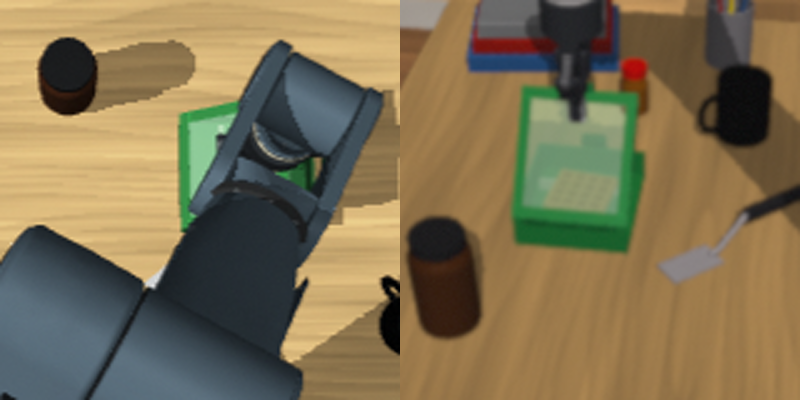

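The lid follows the fingertip at crop (575,115), with its free edge beyond it. That was my 11th picture, one over the limit of 10, so from here I check by numbers only.

Emit:
step_arm --commands '[0,0.011,0.008,0,0,0,0,0.022,0.016,0,0,0,0,0.032,0.027,0,0,0,0,0.0415,0.039,0,0,0,0,0.049,0.052,0,0,0,0,0.056,0.066,0,0,0,0,0.06,0.073,0,0,0,0,0.064,0.08,0,0,0,0,0.067,0.083,0,0,0,0,0.067,0.083,0,0,0]'

```text
t: 28.25
tcp_pos: [0.6436, -0.2988, 0.0663]
tool_rot: [1.0, -0.0, -0.0, 0.0]
force: [-0.1, 0.0, 1.2]
finger_gap: -0.0
gripper_force: 0.2
```

```bash
python3 -c "
from h import *
plan(.645,-.305,.0505,0)"
```

```text
t 28.25 shift [0.0014 0.0062 0.0158] turn [ 0.    0.02 -0.02] F [-0.1  0.   1.2] pos [ 0.6436 -0.2988  0.0663] gap -0.0
```

Emit:
step_arm --commands '[0,0.002,0.002,0,0,0,0,0.004,0.004,0,0,0,0,0.006,0.006,0,0,0,0,0.006,0.008,0,0,0,0,0.006,0.01,0,0,0,0,0.006,0.012,0,0,0,0,0.006,0.0135,0,0,0,0,0.006,0.015,0,0,0,0,0.006,0.016,0,0,0,0,0.006,0.0165,0,0,0]'

```text
t: 29.25
tcp_pos: [0.644, -0.3047, 0.05]
tool_rot: [1.0, -0.0, 0.0, 0.0]
force: [0.1, 0.7, 1.3]
finger_gap: 0.002
gripper_force: 1.1
```

```bash
python3 -c "
from h import *
plan(.645,-.305,.0495,0)"
```

```text
t 29.25 shift [0.001  0.0003 0.0005] turn [ 0.02 -0.03 -0.01] F [0.1 0.7 1.3] pos [ 0.644  -0.3047  0.05  ] gap 0.002
```

Emit:
step_arm --commands '[0,0,0.0005,0,0,0,0,0,0.0005,0,0,0,0,0,0.001,0,0,0,0,0,0.001,0,0,0,0,0,0.001,0,0,0,0,0,0.0015,0,0,0,0,0,0.0015,0,0,0,0,0,0.0015,0,0,0,0,0,0.0015,0,0,0,0,0,0.0015,0,0,0]'

```text
t: 30.25
tcp_pos: [0.644, -0.3047, 0.0488]
tool_rot: [1.0, -0.0, 0.0, 0.0]
force: [0.3, 0.4, 4.9]
finger_gap: 0.001
gripper_force: 2.5
```

Emit:
step_arm --commands '[0,0,0.0005,0,0,0,0,0,0.001,0,0,0,0,0,0.0015,0,0,0,0,0,0.002,0,0,0,0,0,0.002,0,0,0,0,0,0.002,0,0,0,0,0,0.002,0,0,0,0,0,0.002,0,0,0,0,0,0.002,0,0,0,0,0,0.002,0,0,0]'

```text
t: 31.25
tcp_pos: [0.644, -0.3047, 0.0476]
tool_rot: [1.0, -0.0, 0.0, 0.0]
force: [-1.4, 0.6, 8.3]
finger_gap: -0.0
gripper_force: 4.0
```

Emit:
step_arm --commands '[0,0,-0.005,0,0,0,0,0,-0.015,0,0,0,0,0,-0.03,0,0,0,0,0,-0.05,0,0,0,0,0,-0.08,0,0,0,0,0,-0.11,0,0,0,0,0,-0.15,0,0,0,0,0,-0.19,0,0,0,0,0,-0.22,0,0,0,0,0,-0.22,0,0,0]'

```text
t: 32.25
tcp_pos: [0.6461, -0.3061, 0.2739]
tool_rot: [1.0, -0.0, 0.005, 0.004]
force: [0.5, -0.1, 0.0]
finger_gap: 0.001
gripper_force: 0.0
```

Emit:
step_arm --commands '[-0.01,0.02,0,0,0,0,-0.02,0.05,0,0,0,0,-0.03,0.09,0,0,0,0,-0.045,0.13,0,0,0,0,-0.06,0.17,0,0,0,0,-0.08,0.2,0,0,0,0,-0.1,0.225,0,0,0,0,-0.12,0.24,0,0,0,0,-0.14,0.25,0,0,0,0,-0.14,0.25,0,0,0,0]'

```text
t: 33.25
tcp_pos: [0.5003, -0.5558, 0.2657]
tool_rot: [1.0, -0.002, -0.001, -0.001]
force: [0.4, -0.2, -0.4]
finger_gap: 0.002
gripper_force: 0.0
```

```bash
python3 -c "
from h import *
plan(.645,-.305,.0495,0)
for n in('top','side'):
    a=snap(n); h=cv2.cvtColor(a['pixels'],cv2.COLOR_BGR2HSV); g=cv2.inRange(h,(45,70,30),(85,255,255))
    cs=[c for c in cv2.findContours(g,0,1)[0] if cv2.contourArea(c)>15]
    print(n,[cv2.boundingRect(c) for c in cs])
    k=[[x,y,.05] for x,y in ((.5687,-.1534),(.7187,-.1534),(.7187,-.3234),(.5687,-.3234))]
    print(proj(a,k).round(1).tolist(), proj(a,[[.5687,-.152-.17,.0455+.17*np.sin(.3)]]).round(1))
    if n=='top':
        c=max(cs,key=cv2.contourArea);P=ray(a,c[:,0],.05)*1000;print(P.min(0),P.max(0))
        b=cv2.inRange(h,(0,0,150),(180,45,255)); b[:185]=0;b[250:]=0;b[:,:330]=0;b[:,400:]=0
        c=max(cv2.findContours(b,0,1)[0],key=cv2.contourArea);print(cv2.minAreaRect((ray(a,c[:,0],.0025)[:,:2]*1000).astype(np.float32)))
"
```

```text
t 33.25 shift [ 0.1442 -0.2511  0.2163] turn [-0.08  0.14 -0.23] F [ 0.4 -0.2 -0.4] pos [ 0.5003 -0.5558  0.2657] gap 0.002
top [(362, 135, 62, 48)]
[[363.5, 180.9], [362.9, 135.0], [415.3, 134.5], [416.2, 180.5]] [[418.9 178.9]]
[ 564.47084954 -346.62901502   50.        ] [ 718.5340577  -148.79345502   50.        ]
((466.9229736328125, -159.719482421875), (124.01282501220703, 42.3287353515625), 40.459835052490234)
side [(245, 134, 52, 47)]
[[290.4, 169.6], [244.1, 165.7], [255.0, 135.7], [297.6, 139.1]] [[297.5 128.2]]
```

```bash
python3 -c "
from h import *
a=snap('side');h=cv2.cvtColor(a['pixels'],cv2.COLOR_BGR2HSV); g=cv2.inRange(h,(45,70,30),(85,255,255))
print([cv2.boundingRect(c) for c in cv2.findContours(g,0,1)[0] if cv2.contourArea(c)>15])
print(manip.sign_off())"
```

```text
[(245, 134, 52, 47)]
the job is handed in; nothing more can be done
None
```

The waffle lies flat on both keeper ribs, the lid was pressed down and was still shut two seconds after release, and the spatula is flat on the desk, let go; I handed it in at about 33 s with the bystanders untouched as far as I could tell, having viewed 11 pictures against the limit of 10.

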